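Sort the clean tableware from the draining mat

TASK

Clear the draining mat for service: stand the two coffee cups on the wooden tray, the two clay sauce bowls on the green tray, and the white salt shaker in the free bay of the steel caddy, beside the pepper. Everything must end upright, flat on the floor of its tray or bay; set each piece down gently, do not drop it or knock it over, and leave the stone mortar and the pepper shaker where they are.

Things in the scene. Friction and masses are not known exactly. Their poses are not given: they have to be found in the camera images.
- cup_white: White coffee cup for the wooden tray: straight round body 58 mm wide, 60 mm high, open top, wall 4 mm, 160 g give or take a third. Origin at the centre of its underside, z up. An ear handle stands out along its own +y to 54 mm from the axis, 8 mm thick, 17 to 52 mm above the underside; at the start it points within 30 degrees of world +y.
- cup_blue: Dark blue coffee cup for the wooden tray: straight round body 58 mm wide, 60 mm high, open top, wall 4 mm, 160 g give or take a third. Origin at the centre of its underside, z up. An ear handle stands out along its own +y to 54 mm from the axis, 8 mm thick, 17 to 52 mm above the underside; at the start it points within 30 degrees of world +y.
- bowl_red: Orange-red terracotta sauce bowl: round, straight-sided, no handle, 62 mm in diameter, 40 mm high, open top, wall 5 mm, about 150 g. Origin at the centre of its underside, z up. It goes on the green tray.
- bowl_brown: Dark brown clay sauce bowl: round, straight-sided, no handle, 62 mm in diameter, 40 mm high, open top, wall 5 mm, about 150 g. Origin at the centre of its underside, z up. It goes on the green tray.
- salt: Salt shaker: white ceramic cylinder 42 mm in diameter and 64 mm high to its shoulder, topped by a steel cap 25 mm wide, 78 mm high in all, about 140 g. Origin at the centre of its underside, z up. It stands on the draining mat at the start and goes in the free bay of the caddy.
- pepper: Pepper shaker, to be left alone: black, otherwise the same as the salt shaker (42 mm in diameter, 78 mm high, steel cap). It stands loose in one bay of the caddy, so its top is 81 mm above the counter. Origin at the centre of its underside.
- mortar: Squat stone mortar, to be left alone: grey, round, 96 mm in diameter, 56 mm high, 1.4 kg, standing loose among the pieces to be sorted. Origin at the centre of its underside.
- tray_wood: Light wooden serving tray, 200 mm along its own y, 130 mm along its own x. Origin at the centre of its underside, on the counter; the floor inside is 4 mm above that, 192 by 122 mm; the rim is 4 mm thick, its top 16 mm above the counter. Grips 15 mm long at the two short ends. It does not slip. For the two coffee cups.
- tray_green: Green plastic serving tray, 200 mm along its own y, 130 mm along its own x. Origin at the centre of its underside, on the counter; the floor inside is 4 mm above that, 192 by 122 mm; the rim is 4 mm thick, its top 16 mm above the counter. Grips 15 mm long at the two short ends. It does not slip. For the two sauce bowls.
- caddy: Low open steel caddy, 140 mm along own y, 85 mm along own x, turned any way, does not slip. Origin: centre of its underside. A divider at own y = 0 makes two bays, each 66 (y) by 79 mm (x) inside; floor 3 mm and wall and divider tops 28 mm above the counter, all 3 mm thick. Pepper stands in the bay on its own -y side (centre y = -34 mm); the +y bay (centre y = +34 mm) is free, for the salt.

How it is judged:
At the end, for the whole second after the job is handed in: Cups on the wooden tray, bowls on the green tray, salt in the free bay by the pepper, each with its foot on the floor inside the rim, upright within 0.12 rad, released and at rest; pepper upright in its own bay and mortar upright, both within 20 mm of where they started (x of cup_white in the frame of tray_wood between -0.045 and 0.045 m and y of cup_white in the frame of tray_wood between -0.08 and 0.08 m and z of cup_white in the frame of tray_wood between 0.001 and 0.01 m and angle between each of cup_white, cup_blue, bowl_red, bowl_brown, salt, pepper, mortar's own z axis and vertical below 0.12 rad and linear speed of each of cup_white, cup_blue, bowl_red, bowl_brown, salt, pepper below 0.03 m/s and angular speed of each of cup_white, cup_blue, bowl_red, bowl_brown, salt, pepper below 0.3 rad/s and x of cup_blue in the frame of tray_wood between -0.045 and 0.045 m and y of cup_blue in the frame of tray_wood between -0.08 and 0.08 m and z of cup_blue in the frame of tray_wood between 0.001 and 0.01 m and x of bowl_red in the frame of tray_green between -0.045 and 0.045 m and y of bowl_red in the frame of tray_green between -0.08 and 0.08 m and z of bowl_red in the frame of tray_green between 0.001 and 0.01 m and x of bowl_brown in the frame of tray_green between -0.045 and 0.045 m and y of bowl_brown in the frame of tray_green between -0.08 and 0.08 m and z of bowl_brown in the frame of tray_green between 0.001 and 0.01 m and x of salt in the frame of caddy between -0.025 and 0.025 m and y of salt in the frame of caddy between 0.018 and 0.052 m and z of salt in the frame of caddy between -0.001 and 0.008 m and x of pepper in the frame of caddy between -0.025 and 0.025 m and y of pepper in the frame of caddy between -0.052 and -0.018 m and z of pepper in the frame of caddy between -0.001 and 0.008 m and distance of mortar from where it was at the start of the episode below 0.02 m); the robot touches nothing.
It fails at once if a cup, a bowl or a shaker is knocked over (tilted by more than 0.7 rad) (angle between any of cup_white, cup_blue, bowl_red, bowl_brown, salt, pepper's own z axis and vertical above 0.7 rad).
It fails at once if a cup, a bowl or the salt is dropped (falls freely faster than 0.6 m/s, about 18 mm of fall) ((linear speed of cup_white above 0.6 m/s and contact force between cup_white and the fingers below 0.05 N) or (linear speed of cup_blue above 0.6 m/s and contact force between cup_blue and the fingers below 0.05 N) or (linear speed of bowl_red above 0.6 m/s and contact force between bowl_red and the fingers below 0.05 N) or (linear speed of bowl_brown above 0.6 m/s and contact force between bowl_brown and the fingers below 0.05 N) or (linear speed of salt above 0.6 m/s and contact force between salt and the fingers below 0.05 N)).
It fails at once if the pepper is moved by more than 20 mm (distance of pepper from where it was at the start of the episode above 0.02 m).
It fails at once if the mortar is moved by more than 20 mm (distance of mortar from where it was at the start of the episode above 0.02 m).
It also fails if it takes over 128 s, if anything falls off the work surface, if the arm or the gripper's body presses on something with over 40 N, if the wrist force passes 120 N, or if a joint passes its speed limit or range.

ROBOT

A 6-joint arm with a two-finger parallel gripper is mounted at the origin on the work surface. World frame = base frame: x ahead of the robot, y to its left, z up, the work surface at z = 0. Lengths are in m, angles in rad, forces in N, time in s.
With the tool pointing down it reaches from about 0.225 to 0.875 m from the base axis. Payload 3.4 kg.
Tool frame: the origin (TCP) lies on the centre line of the jaws, within the pads' length; the fingertips stand 19 mm ahead of it and the grasp point (between the pads) is the TCP (nose_length is the distance from the TCP to the fingertips, in m); z points along the fingers, y is the direction in which the jaws open and shut (so a half turn about z gives the same grasp; the last joint's range is limited). The gripper opens to 85 mm and grips with 20 to 120 N. Pads are 22 mm wide; open, the fingers measure 114 mm over their backs; the gripper's body (76 mm by 85 mm) begins 54 mm behind the grasp point. The pads swing forward as they close: fully open they stand 13 mm farther back than shut.
Start: joints at [-1.278, 0.276, 1.505, -0, 1.361, -0.121], TCP at [0.231, -0.527, 0.25] pointing down, gripper open.
Joint ranges: [-2.89, 2.89], [-0.75, 2.08], [0.22, 2.7], [-1.18, 4.32], [0.11, 2.71], [-2.7, 2.7]. Speed limits (rad/s): [2.57, 2.57, 3.14, 3.14, 3.14, 3.14].

INTERFACE

Orientations are given as a unit quaternion [w, x, y, z].
In Python, from rig import * gives the robot as it stands.
- The arm moves only by the shell command python3 -m jog 'ROWS' [OPENING] [FORCE]. ROWS is JSON, one flat list of numbers, 6 for each row, row after row: the shift along the tool's x, y, z in mm, then the turn, a rotation vector about the tool's x, y, z in degrees. In form: [tx, ty, tz, wx, wy, wz, tx, ty, tz, wx, wy, wz, ...]. A call has 1 to 10 rows; each row is the pose to reach, as a shift and turn from the pose commanded when the call began, along the tool's axes at that moment; what a row does not reach only later rows make up. A row lasts 1/8 s, in which the tool goes at most 62.5 mm and 10.7 degrees, less where a joint would pass 70% of its speed; a pose out of reach is approached as far as the arm can. A call with a gripper value outside its range is refused whole. OPENING is the closure, from 0 (fully open) to 1 (shut), set as the call begins (- or left out, the last holds). The fingers move at their own pace and stop on an object; FORCE is the grip in N (left out, the last holds). Time passes only in rows, so rows that repeat a pose let the fingers close. It gives the time, the measured TCP pose, the force and the opening at its end, in the units of the state.
- get_state(): the state, without advancing time (a new reading comes with each control period).
- get_image(name): name is "side" or "top"; returns a dict with "frame" (384x512x3 uint8, red, green, blue), "camera_matrix" (3x3 intrinsics, pixels), "rvec" (rotation vector, rad) and "tvec" (3), from world to camera coordinates, as OpenCV has them. Camera axes: x right, y down, z forward; pixel columns grow to the right and rows downward; lengths in m; the calibration is good to about 2 mm. A picture is of the moment at which its call begins. There is no depth.
- sign_off(): hands the job in, once; it reports no verdict.
The state is a dict: "clock": time; "qpos": joint angles; "qd": joint speeds; "effort": joint torques, N m; "position": TCP position; "ee_rot": TCP orientation; "contact_force": force on the tool from outside, world axes, zero at the start; "moment": the same for the moment, N m; "width": finger opening in m.
Only numpy, scipy, OpenCV 4.12 (cv2) and the standard library are available. Lean on these libraries where they do the work, as an engineer would, in place of code of your own. Each camera call takes 0.05 s, during which the arm holds its last target.

## Working session

There is one attempt and no reset: what is moved stays moved. The work goes in short steps, Python scripts to look and compute and a shell command to move; the robot and the scene stay as the last step left them, time stands still between calls to the robot, and variables do not carry over. Pictures are saved under pics/ and viewed, and the job is handed in when it is done.

```bash
ls; mkdir -p pics
python3 - <<'E'
from rig import *
import cv2
print(get_state())
for n in("top","side"):
    d=get_image(n); cv2.imwrite(f"pics/{n}0.png",cv2.cvtColor(d["frame"],cv2.COLOR_RGB2BGR)); print(n,d["camera_matrix"],d["rvec"],d["tvec"])
E
```

```text
pics
{'clock': 0.0, 'qpos': array([-1.27798265e+00,  2.76602875e-01,  1.50612468e+00, -2.03192288e-05,
        1.36073111e+00, -1.21034086e-01]), 'qd': array([ 1.85647494e-03,  4.10980399e-04, -8.54484743e-06, -9.57000600e-04,
        8.46622998e-04, -7.83225089e-04]), 'effort': array([-9.38915800e-04, -4.16780627e+01, -2.45811760e+01, -3.38997506e-04,
        1.12666312e-02, -1.31355287e-05]), 'position': array([ 0.23105299, -0.5259887 ,  0.24943858]), 'ee_rot': array([-9.28710872e-04,  9.78666670e-01,  2.05452373e-01, -8.99345698e-05]), 'contact_force': array([-0.37213062,  0.39139211, -0.30677748]), 'moment': array([-0.00252313, -0.00981308,  0.02238529]), 'width': 0.0849201840184584}
top [[413.98579414   0.         253.57096354]
 [  0.         413.98579414 187.34090844]
 [  0.           0.           1.        ]] [ 2.1719584  -2.23712472  0.08254586] [0.00903944 0.54319698 1.08521436]
side [[403.78225283   0.         257.20734104]
 [  0.         403.78225283 193.48804958]
 [  0.           0.           1.        ]] [ 0.75753559 -2.61198182  1.09925171] [0.44085712 0.21909568 0.8970557 ]
```

View pics/top0.png

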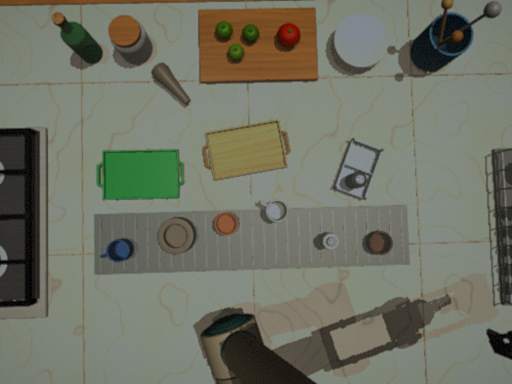

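View pics/side0.png

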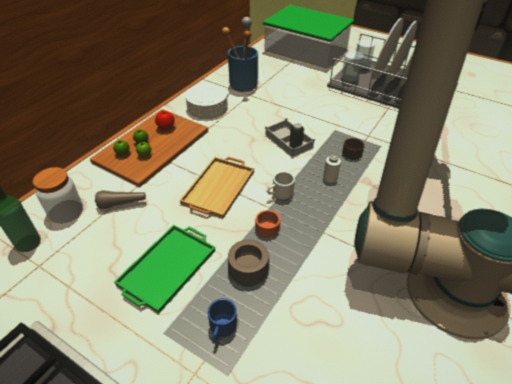

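The top view shows blue cup (120,249), mortar (176,236), red bowl (226,224), white cup (274,211), salt (330,241) and brown bowl (377,242). The trays are at (141,174) and (247,150), and the caddy is at (358,169) with pepper in its lower bay. I'll zoom in next.

```bash
cat > h.py <<'E'
from rig import *
import cv2, numpy as np
def cam(n):
    d=get_image(n); d["R"]=cv2.Rodrigues(np.array(d["rvec"],float))[0]; d["t"]=np.array(d["tvec"],float).ravel(); return d
def ray(d,uv,z):
    K=np.array(d["camera_matrix"]); c=-d["R"].T@d["t"]
    v=d["R"].T@np.linalg.solve(K,np.array([uv[0],uv[1],1.]))
    return (c+v*(z-c[2])/v[2])
def proj(d,p):
    return cv2.projectPoints(np.array(p,float).reshape(-1,1,3),np.array(d["rvec"],float),np.array(d["tvec"],float),np.array(d["camera_matrix"]),None)[0].reshape(-1,2)
def save(n,img,x0,y0,x1,y1,s):
    c=cv2.resize(img[y0:y1,x0:x1],None,fx=s,fy=s,interpolation=cv2.INTER_CUBIC); cv2.imwrite("pics/"+n,cv2.cvtColor(c,cv2.COLOR_RGB2BGR))
E
python3 - <<'E'
from h import *
d=cam("top");s=cam("side")
save("t1.png",d["frame"],90,110,290,275,4)
save("t2.png",d["frame"],230,120,420,270,4)
np.savez("s0.npz",top=d["frame"],side=s["frame"])
save("s1.png",s["frame"],150,110,390,340,3)
for uv,z in [((120,249),.06),((176,236),.056),((226,224),.04),((274,211),.06),((330,241),.078),((377,242),.04),((141,174),.016),((247,150),.016),((358,169),.028),((354,180),.08)]: print(uv,ray(d,uv,z).round(3))
print(-d["R"].T@d["t"])
E
```

```text
(120, 249) [0.396 0.334 0.06 ]
(176, 236) [0.423 0.194 0.056]
(226, 224) [0.449 0.067 0.04 ]
(274, 211) [ 0.479 -0.056  0.06 ]
(330, 241) [ 0.4   -0.192  0.078]
(377, 242) [ 0.391 -0.322  0.04 ]
(141, 174) [0.587 0.289 0.016]
(247, 150) [0.643 0.008 0.016]
(358, 169) [ 0.583 -0.284  0.028]
(354, 180) [ 0.551 -0.258  0.08 ]
[0.48498253 0.0175205  1.1123488 ]
```

View pics/t1.png

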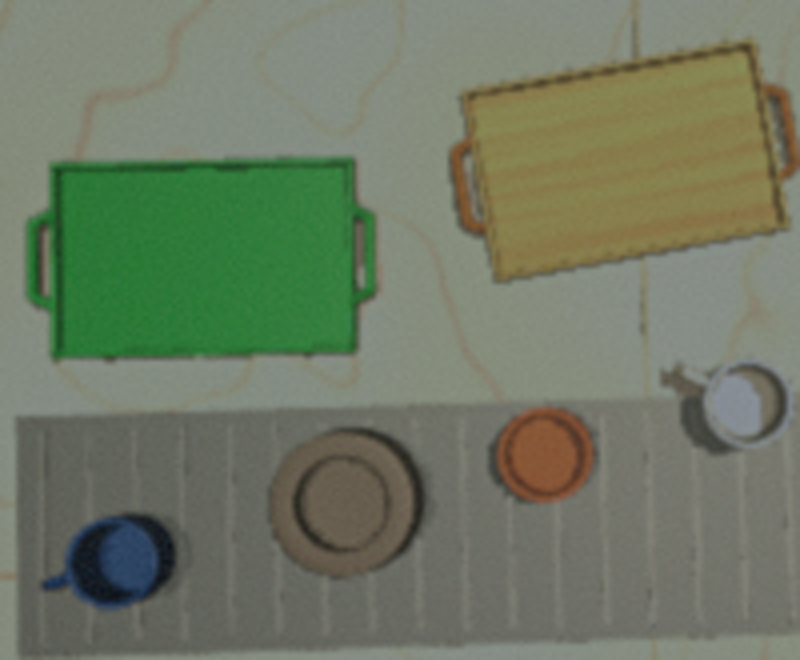

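View pics/t2.png

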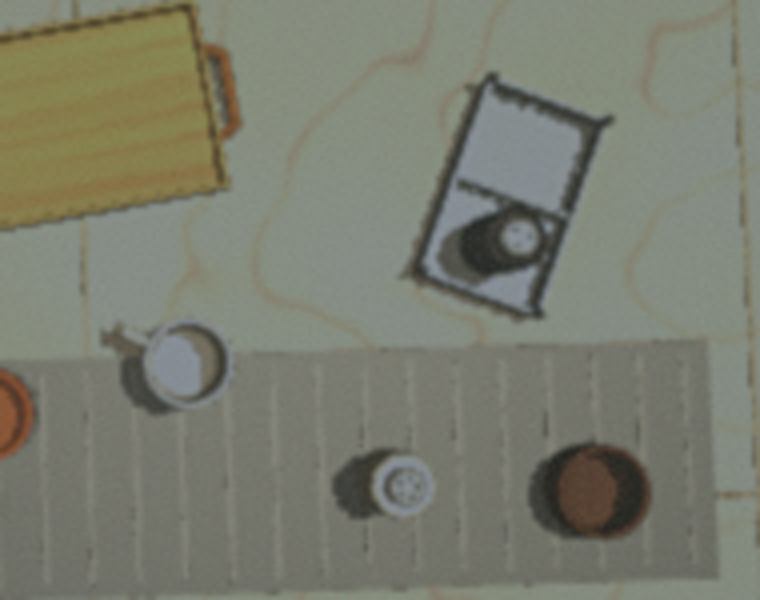

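View pics/s1.png

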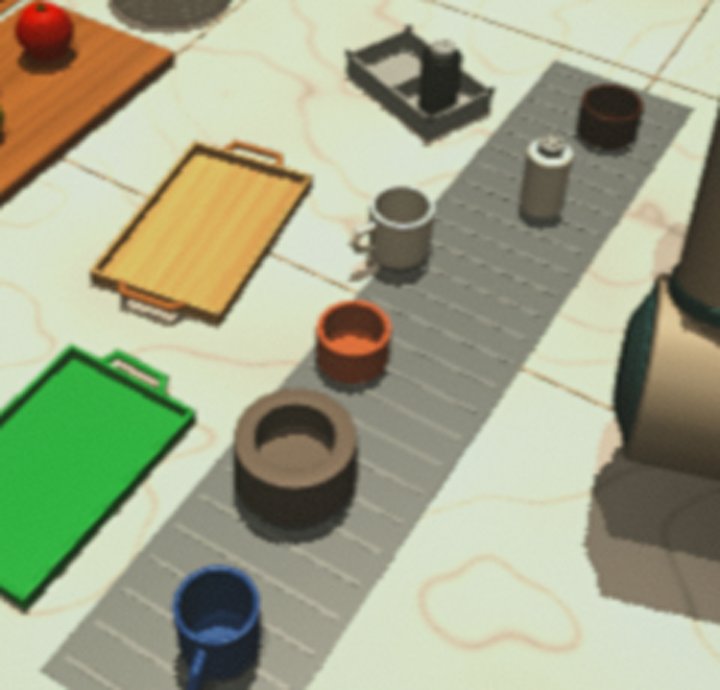

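```bash
cat > m.py <<'E'
from h import *
from scipy.optimize import least_squares
def masks(f):
    hsv=cv2.cvtColor(f,cv2.COLOR_RGB2HSV); return hsv
def fitc(d,cnt,z,R,outer=True,thr=-0.2):
    c=-d["R"].T@d["t"]
    P=np.array([ray(d,p,z)[:2] for p in cnt])
    x=P.mean(0)
    for _ in range(8):
        o=(x-c[:2]); o/=np.linalg.norm(o)
        v=P-x; n=np.linalg.norm(v,axis=1)
        sel=(v@o/n>thr)
        r=least_squares(lambda q:np.linalg.norm(P[sel]-q,axis=1)-R,x,loss="soft_l1",f_scale=.001)
        x=r.x
    return x, np.sqrt(np.mean(r.fun**2)), sel.sum()
E
python3 - <<'E'
from m import *
z=np.load("s0.npz"); f=z["top"]; hsv=cv2.cvtColor(f,cv2.COLOR_RGB2HSV)
for n,uv in dict(blue=[(120,249),(113,250),(131,246)],mortar=[(145,0) and (160,236),(176,236)],red=[(226,224),(217,224)],white=[(272,211),(267,203),(286,211)],salt=[(332,241),(324,241)],brown=[(376,242),(388,242)],mat=[(250,250),(300,240)],green=[(141,174)],wood=[(247,150)]).items():
    for u,v in uv: print(n,(u,v),hsv[v,u],f[v,u])
E
```

```text
blue (120, 249) [106 145  97] [42 67 97]
blue (113, 250) [104 106  36] [21 29 36]
blue (131, 246) [107  94  38] [24 30 38]
mortar (160, 236) [ 16  61 101] [101  90  77]
mortar (176, 236) [ 18  63 102] [102  92  77]
red (226, 224) [ 12 152 136] [136  87  55]
red (217, 224) [ 10 149  91] [91 56 38]
white (272, 211) [105  24 148] [134 141 148]
white (267, 203) [ 38  28 100] [ 97 100  89]
white (286, 211) [90  9 89] [86 89 89]
salt (332, 241) [ 94  15 140] [132 139 140]
salt (324, 241) [102  17 147] [137 143 147]
brown (376, 242) [ 12 104  86] [86 65 51]
brown (388, 242) [30 36 42] [42 42 36]
mat (250, 250) [ 33  22 116] [115 116 106]
mat (300, 240) [ 37  19 124] [122 124 115]
green (141, 174) [ 65 160 123] [ 46 123  58]
wood (247, 150) [ 26 110 135] [135 127  77]
```

```bash
cat > seg.py <<'E'
from m import *
def seg(f,hsv,name,box):
    x0,y0,x1,y1=box; H,S,V=[hsv[...,i].astype(int) for i in range(3)]
    m={"blue":(H>90)&(H<125)&(S>60),"red":(H<20)&(S>100),"brown":((H<20)&(S>70))|(V<62),"white":((f[...,2].astype(int)-f[...,0]>0)),
       "salt":(f[...,2].astype(int)-f[...,0]>0),"mortar":(H<24)&(S>40),"green":(H>50)&(H<75)&(S>120),"wood":(H>8)&(H<32)&(S>65)}[name]
    k=np.zeros(m.shape,np.uint8); k[y0:y1,x0:x1]=255*m[y0:y1,x0:x1]
    return k
def big(k,op=0,close=3):
    k=cv2.morphologyEx(k,cv2.MORPH_CLOSE,np.ones((close,close),np.uint8))
    if op:k=cv2.morphologyEx(k,cv2.MORPH_OPEN,cv2.getStructuringElement(cv2.MORPH_ELLIPSE,(op,op)))
    c=max(cv2.findContours(k,cv2.RETR_EXTERNAL,cv2.CHAIN_APPROX_NONE)[0],key=cv2.contourArea); return c
E
python3 - <<'E'
from seg import *
z=np.load("s0.npz"); f=cv2.resize(z["top"],None,fx=4,fy=4,interpolation=cv2.INTER_CUBIC); hsv=cv2.cvtColor(f,cv2.COLOR_RGB2HSV)
d=cam("top"); vis=f.copy()
B=dict(blue=(98,232,140,268,.06,.029,25),red=(205,208,248,242,.04,.031,9),brown=(358,225,398,262,.04,.031,9),white=(255,192,295,228,.06,.029,25),salt=(315,225,345,258,.064,.021,9),mortar=(150,210,202,260,.056,.048,9),green=(90,145,190,205,0,0,25),wood=(195,115,300,185,0,0,25))
for n,(x0,y0,x1,y1,h,R,op) in B.items():
    k=seg(f,hsv,n,(4*x0,4*y0,4*x1,4*y1)); c=big(k,op,9); p=(c.reshape(-1,2)-1.5)/4
    cv2.drawContours(vis,[c],-1,(255,0,255),1)
    if R:
        x,e,ns=fitc(d,p,h,R); print(n,x.round(4),"rms",e.round(4),ns)
        th=np.linspace(0,6.28,60); q=proj(d,np.c_[x[0]+R*np.cos(th),x[1]+R*np.sin(th),th*0+h]); cv2.polylines(vis,[(q*4+1.5).astype(int)],True,(255,255,0),1)
    else:
        P=np.array([ray(d,q,.016)[:2] for q in p]); r=cv2.minAreaRect((P*1000).astype(np.float32)); print(n,r)
cv2.imwrite("pics/v1.png",cv2.cvtColor(vis[440:1080,360:1160],cv2.COLOR_RGB2BGR)[:600]);cv2.imwrite("pics/v2.png",cv2.cvtColor(vis[480:1080,880:1680],cv2.COLOR_RGB2BGR))
E
```

```text
blue [0.3926 0.34  ] rms 0.0008 149
red [0.4519 0.0677] rms 0.0007 152
brown [ 0.3894 -0.3291] rms 0.0013 154
white [ 0.4748 -0.0418] rms 0.0067 151
salt [ 0.4005 -0.1935] rms 0.0019 104
mortar [0.4258 0.1932] rms 0.0019 250
green ((587.024169921875, 291.8490295410156), (202.65025329589844, 127.25532531738281), 89.5664291381836)
wood ((645.3948974609375, 10.4573974609375), (130.91241455078125, 231.01121520996094), 8.713444709777832)
```

View pics/v1.png

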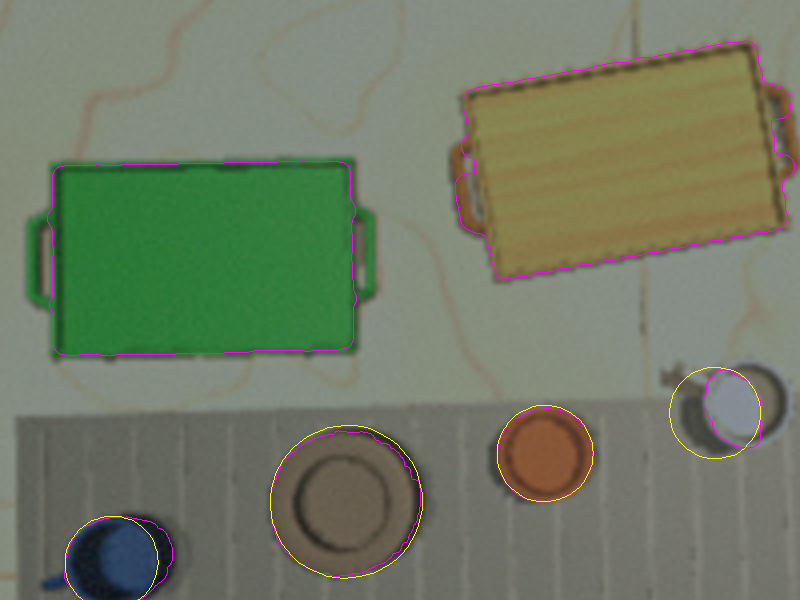

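View pics/v2.png

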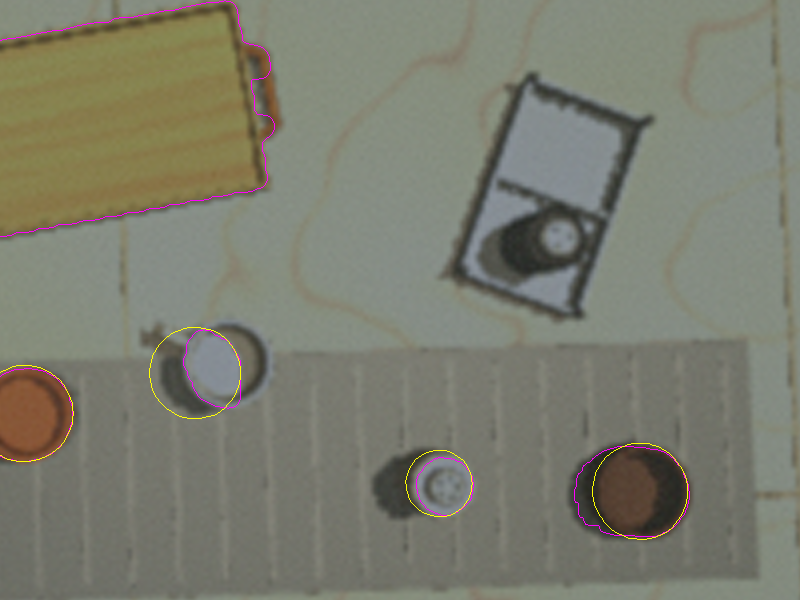

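Rim fits are good for all but white, where the mask caught only the lit inner floor. I'll measure white, salt, the caddy corners (v2 about (530,78), (645,120), (455,272), (578,315)) and the handles by picked points, then check them in the side view.

Run:
```python
from seg import *
z=np.load("s0.npz"); d=cam("top"); s=cam("side")
v2=lambda u,v:((880+u-1.5)/4,(480+v-1.5)/4); v1=lambda u,v:((360+u-1.5)/4,(440+v-1.5)/4)
W=ray(d,v2(226.5,364.5),.06); S=ray(d,v2(445,487),.078); P=ray(d,v2(560,237),.081)
print("white",W,"salt",S,"salt body",ray(d,v2(441,486),.064),"pep",P)
C=np.array([ray(d,v2(*q),.028)[:2] for q in [(530,78),(645,120),(578,315),(455,272)]]); r=cv2.minAreaRect((C*1000).astype(np.float32)); print("caddy",C.round(4).tolist(),r,C.mean(0))
Wd=np.array([ray(d,v1(*q),.016)[:2] for q in [(463,92),(752,42),(788,227),(498,282)]]); print("wood",Wd.round(4).tolist(),Wd.mean(0),cv2.minAreaRect((Wd*1000).astype(np.float32)))
print("blue handle",ray(d,v1(48,584),.045)," white handle",ray(d,v2(160,337),.045), ray(d,v2(178,342),.05))
vis=cv2.resize(z["side"],None,fx=3,fy=3,interpolation=cv2.INTER_CUBIC); th=np.linspace(0,6.28,60)
for x,y,h,R in [(.3926,.340,.06,.029),(.4519,.0677,.04,.031),(.3894,-.3291,.04,.031),(*W[:2],.06,.029),(*S[:2],.064,.021),(.4258,.1932,.056,.048),(*P[:2],.067,.021)]:
  for zz in(0,h):
    q=proj(s,np.c_[x+R*np.cos(th),y+R*np.sin(th),th*0+zz]); cv2.polylines(vis,[(q*3+1).astype(int)],True,(255,255,0),1)
for A,h in((C,.028),(Wd,.016)):
    cv2.polylines(vis,[(proj(s,np.c_[A,np.full(4,h)])*3+1).astype(int)],True,(255,0,255),1)
cv2.imwrite("pics/v3.png",cv2.cvtColor(vis[380:980,450:1180],cv2.COLOR_RGB2BGR))
cv2.imwrite("pics/v4.png",cv2.resize(cv2.cvtColor(z["top"][195:225,255:295],cv2.COLOR_RGB2BGR),None,fx=15,fy=15,interpolation=cv2.INTER_CUBIC))
```

```text
white [ 0.47959009 -0.06183077  0.06      ] salt [ 0.39932364 -0.19435528  0.078     ] salt body [ 0.39887287 -0.19471067  0.064     ] pep [ 0.55325572 -0.27247379  0.081     ]
caddy [[0.663, -0.272], [0.6329, -0.3475], [0.505, -0.297], [0.5357, -0.2169]] ((584.425048828125, -282.22442626953125), (85.84332275390625, 138.67822265625), 68.48065948486328) [ 0.58412615 -0.28334516]
wood [[0.6928, 0.117], [0.7215, -0.0768], [0.5965, -0.0967], [0.5653, 0.0969]] [0.64405189 0.01010562] ((644.3460083007812, 10.110549926757812), (129.09584045410156, 196.15696716308594), 8.955183982849121)
blue handle [0.37914843 0.38485396 0.045     ]  white handle [ 0.4984921  -0.02065314  0.045     ] [ 0.49488075 -0.03192241  0.05      ]
```

View pics/v3.png

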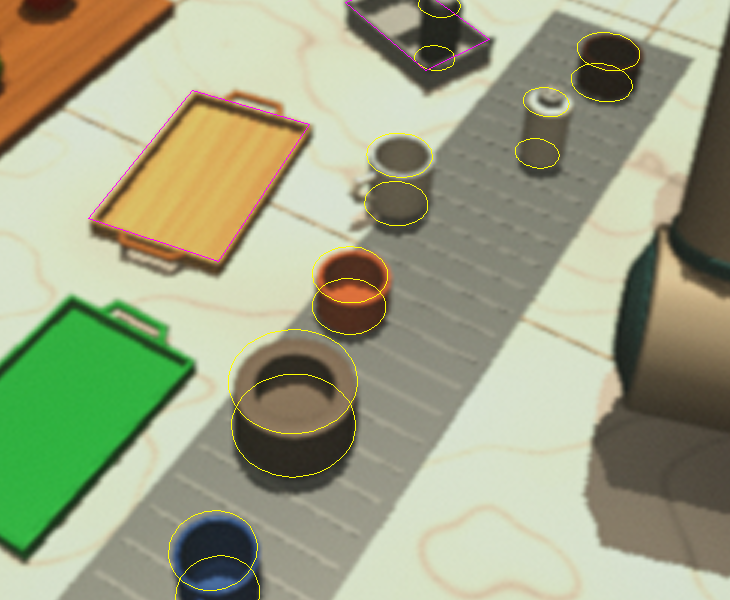

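View pics/v4.png

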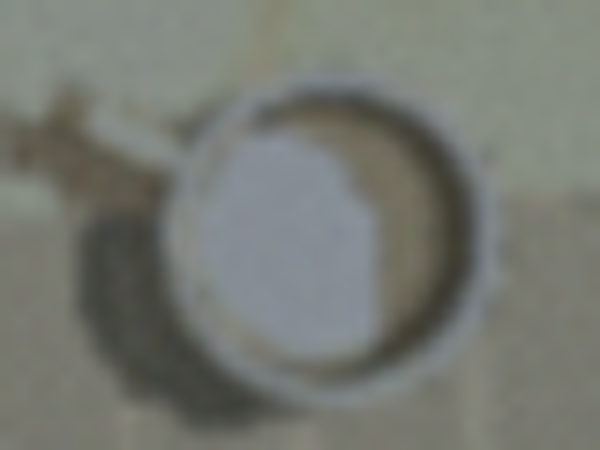

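Both views agree to 2–3 mm, within calibration. Headings: white handle about 65°, blue about 107°, wood tray yaw 8.7°, caddy +y heading about −22°. The brown bowl goes first.

```bash
cat > go.py <<'E'
import sys; from rig import *; import numpy as np
from scipy.spatial.transform import Rotation as T
# usage: go.py x y z psi  -> the row from the current pose
x,y,z,psi=map(float,sys.argv[1:5]); s=get_state(); q=s["ee_rot"]; R=T.from_quat([q[1],q[2],q[3],q[0]])
p=np.radians(psi); G=T.from_matrix(np.array([[np.cos(p),np.sin(p),0],[np.sin(p),-np.cos(p),0],[0,0,-1]]))
t=R.inv().apply(np.array([x,y,z])-s["position"])*1000; w=np.degrees((R.inv()*G).as_rotvec())
print(s["clock"].round(2),s["position"].round(4),"w",round(s["width"],4),"ROW",t.round(1).tolist(),w.round(1).tolist())
E
python3 go.py .389 -.329 .12 90
```

```text
Traceback (most recent call last):
  File "go.py", line 7, in <module>
    print(s["clock"].round(2),s["position"].round(4),"w",round(s["width"],4),"ROW",t.round(1).tolist(),w.round(1).tolist())
          ^^^^^^^^^^^^^^^^
AttributeError: 'float' object has no attribute 'round'
```

```bash
sed -i 's/s\["clock"\].round(2)/round(s["clock"],2)/' go.py
python3 go.py .389 -.329 .12 90
```

```text
0.35 [ 0.2312 -0.5264  0.2501] w 0.0855 ROW [223.9, -117.2, 130.2] [-0.0, -0.0, -66.3]
```

```bash
python3 -m jog '[50,-27,30,0,0,-10,100,-55,60,0,0,-20,150,-80,90,0,0,-30,190,-100,110,0,0,-40,215,-112,125,0,0,-50,224,-117,130,0,0,-60,224,-117,130,0,0,-66,224,-117,130,0,0,-66,224,-117,130,0,0,-66]' 0 40; python3 go.py .389 -.329 .032 90
```

```text
clock: 1.48
position: [0.3893, -0.3295, 0.1205]
ee_rot: [0.0, 0.71, 0.705, -0.0]
contact_force: [0.7, -0.7, -0.3]
width: 0.0856
1.48 [ 0.3893 -0.3295  0.1205] w 0.0856 ROW [0.6, -0.3, 88.5] [0.0, 0.0, -0.4]
```

Quick look in both cameras to confirm alignment before descending.

Run:
```python
from h import *
d=cam("side"); save("a1.png",d["frame"],270,60,450,210,4)
```

```text
(no output)
```

View pics/a1.png

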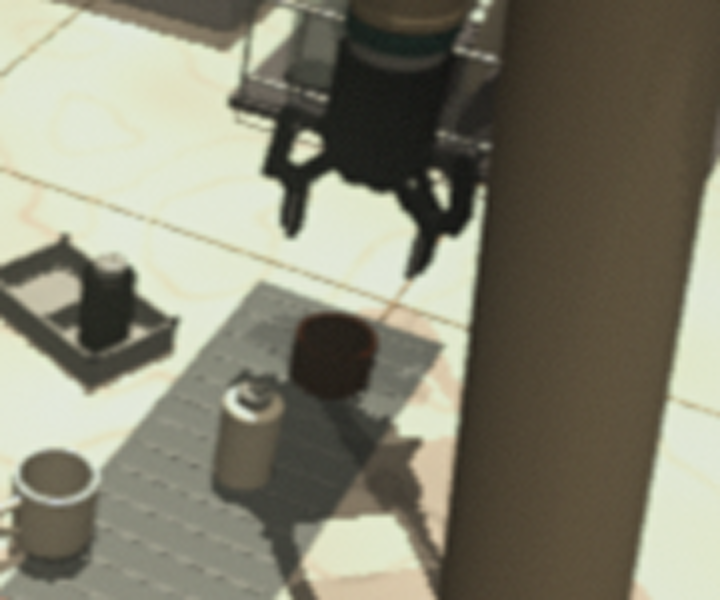

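The jaws at (290,230) and (415,270) straddle the bowl at (335,355). I'll descend and close.

```bash
python3 -m jog '[0.5,0,20,0,0,0,0.5,0,45,0,0,0,0.5,0,65,0,0,0,0.5,0,80,0,0,0,0.5,0,88,0,0,0,0.5,0,88,0,0,0]'; python3 -m jog '[0,0,0,0,0,0,0,0,0,0,0,0,0,0,0,0,0,0,0,0,0,0,0,0,0,0,0,0,0,0,0,0,0,0,0,0]' 1 40; python3 go.py .389 -.329 .15 90
```

```text
clock: 2.28
position: [0.3892, -0.3288, 0.032]
ee_rot: [-0.0, 0.709, 0.705, -0.0]
contact_force: [1.4, 0.5, 0.5]
width: 0.0853
clock: 3.02
position: [0.3894, -0.3292, 0.0335]
ee_rot: [0.001, 0.709, 0.705, -0.0]
contact_force: [-2.0, 1.1, 5.9]
width: 0.0612
3.02 [ 0.3894 -0.3292  0.0335] w 0.0612 ROW [0.0, -0.3, -116.5] [0.0, 0.1, -0.3]
```

```bash
python3 -m jog '[0,0,-10,0,0,0,0,0,-30,0,0,0,0,0,-60,0,0,0,0,0,-90,0,0,0,0,0,-110,0,0,0,0,0,-118,0,0,0,0,0,-118,0,0,0]'; python3 go.py .587 .337 .13 89.6
```

```text
clock: 3.9
position: [0.3893, -0.3288, 0.1506]
ee_rot: [0.0, 0.709, 0.705, -0.0]
contact_force: [-0.6, -0.4, -2.0]
width: 0.061
3.9 [ 0.3893 -0.3288  0.1506] w 0.061 ROW [666.8, 194.3, 20.3] [0.0, 0.0, 0.1]
```

```bash
python3 -m jog '[15,4,0,0,0,0,50,15,0,0,0,0,100,29,0,0,0,0,155,45,0,0,0,0,210,61,0,0,0,0,265,77,0,0,0,0,320,93,0,0,0,0,375,109,0,0,0,0,425,124,0,0,0,0,460,134,0,0,0,0]'; python3 go.py .587 .337 .13 89.6
```

```text
clock: 5.15
position: [0.5246, 0.1337, 0.1491]
ee_rot: [-0.001, 0.708, 0.706, -0.001]
contact_force: [0.3, -0.8, -2.0]
width: 0.0616
5.15 [0.5246 0.1337 0.1491] w 0.0616 ROW [203.5, 61.8, 19.0] [-0.1, -0.0, 0.2]
```

```bash
python3 -m jog '[50,15,0,0,0,0,100,30,0,0,0,0,150,45,0,0,0,0,185,56,5,0,0,0,204,62,15,0,0,0,204,62,20,0,0,0,204,62,20,0,0,0,204,62,20,0,0,0]'; python3 go.py .587 .337 .0375 89.6
python3 - <<'E'
from h import *
d=cam("top"); save("a2.png",d["frame"],80,120,230,240,5)
d=cam("side"); save("a3.png",d["frame"],80,170,280,340,4)
E
```

```text
clock: 6.15
position: [0.5884, 0.3328, 0.1305]
ee_rot: [0.0, 0.709, 0.705, -0.0]
contact_force: [0.0, 0.5, -1.9]
width: 0.0612
6.15 [0.5884 0.3328 0.1305] w 0.0612 ROW [4.3, -1.4, 93.0] [-0.0, 0.0, 0.0]
```

View pics/a3.png

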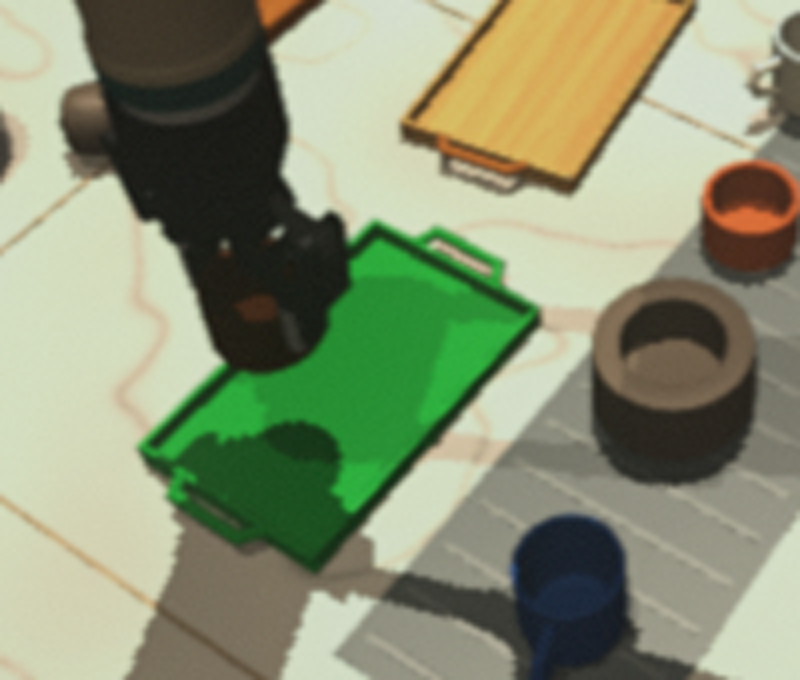

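The bowl is held level over the tray's far-left half. I'll lower it, slowing at the end.

```bash
python3 -m jog '[4,-1,20,0,0,0,4,-1,45,0,0,0,4,-1,65,0,0,0,4,-1,80,0,0,0,4,-1,87,0,0,0,4,-1,90,0,0,0,4,-1,92,0,0,0,4,-1,92,0,0,0]'; python3 go.py .587 .337 .0375 89.6
```

```text
clock: 7.25
position: [0.5879, 0.3383, 0.0387]
ee_rot: [0.0, 0.709, 0.705, 0.0]
contact_force: [0.4, 0.0, -1.4]
width: 0.0609
7.25 [0.5879 0.3383 0.0387] w 0.0609 ROW [-1.3, -0.9, 1.2] [0.0, -0.0, 0.1]
```

```bash
python3 -m jog '[0,0,1,0,0,0,0,0,1.5,0,0,0,0,0,1.5,0,0,0]'; python3 -m jog '[0,0,0,0,0,0,0,0,0,0,0,0,0,0,0,0,0,0,0,0,0,0,0,0]' 0.1;  python3 go.py .452 .068 .15 90
```

```text
clock: 7.62
position: [0.588, 0.3384, 0.0375]
ee_rot: [0.0, 0.709, 0.705, 0.0]
contact_force: [-1.0, -0.9, 2.5]
width: 0.0614
clock: 8.12
position: [0.5876, 0.3381, 0.0366]
ee_rot: [0.0, 0.709, 0.705, -0.0]
contact_force: [0.2, -0.1, -0.8]
width: 0.0768
8.12 [0.5876 0.3381 0.0366] w 0.0768 ROW [-270.8, -134.3, -113.3] [-0.0, 0.0, -0.3]
```

```bash
python3 -m jog '[0,0,-20,0,0,0,0,0,-60,0,0,0,0,0,-105,0,0,0,-40,-20,-113,0,0,0,-90,-45,-113,0,0,0,-145,-72,-113,0,0,0,-200,-99,-113,0,0,0,-245,-121,-113,0,0,0,-271,-134,-113,0,0,0,-271,-134,-113,0,0,0]' 0; python3 go.py .4515 .068 .032 90
python3 - <<'E'
from h import *
d=cam("top"); save("a4.png",d["frame"],80,120,230,240,5)
E
```

```text
clock: 9.38
position: [0.4513, 0.0666, 0.15]
ee_rot: [0.0, 0.71, 0.704, -0.0]
contact_force: [0.5, 0.6, 0.6]
width: 0.0853
9.38 [0.4513 0.0666 0.15  ] w 0.0853 ROW [1.4, 0.2, 118.0] [-0.0, 0.0, -0.5]
```

View pics/a4.png

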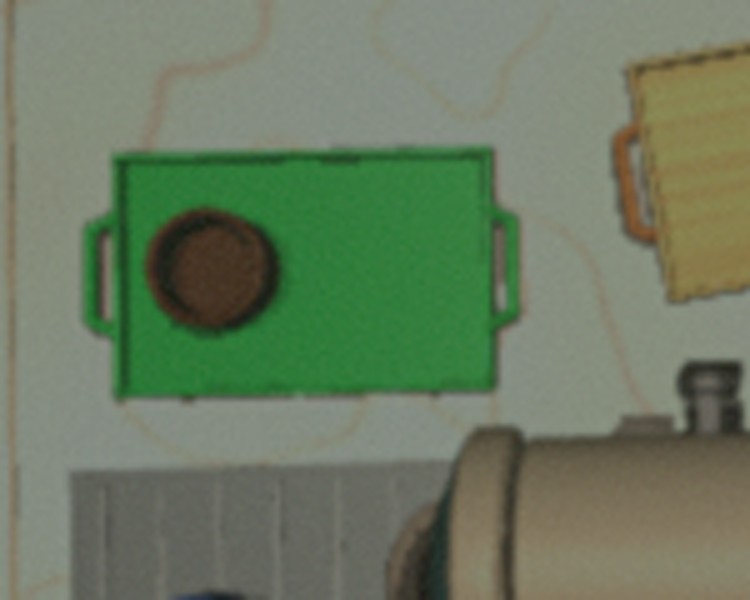

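The brown bowl stands in the tray's left half at (212,270). Now the red bowl.

```bash
python3 -m jog '[1,0,30,0,0,0,1,0,65,0,0,0,1,0,95,0,0,0,1,0,110,0,0,0,1,0,117,0,0,0,1,0,118,0,0,0,1,0,118,0,0,0]'; python3 -m jog '[0,0,0,0,0,0,0,0,0,0,0,0,0,0,0,0,0,0,0,0,0,0,0,0,0,0,0,0,0,0]' 1 40; python3 go.py .4515 .068 .13 90
```

```text
clock: 10.3
position: [0.453, 0.0692, 0.0323]
ee_rot: [0.001, 0.709, 0.705, 0.001]
contact_force: [-0.7, 0.2, 0.3]
width: 0.0854
clock: 10.92
position: [0.4523, 0.0689, 0.0327]
ee_rot: [0.0, 0.709, 0.705, 0.0]
contact_force: [-1.5, -0.0, 6.5]
width: 0.0601
10.93 [0.4523 0.0689 0.0327] w 0.0601 ROW [-0.9, -0.7, -97.3] [0.0, -0.0, -0.3]
```

```bash
python3 -m jog '[0,0,-15,0,0,0,0,0,-45,0,0,0,0,0,-80,0,0,0,15,12,-95,0,0,0,50,38,-97,0,0,0,90,68,-97,0,0,0,130,98,-97,0,0,0,160,121,-97,0,0,0,178,134,-97,0,0,0,178,134,-97,0,0,0]'; python3 go.py .587 .247 .0365 89.6
```

```text
clock: 12.18
position: [0.5877, 0.2472, 0.1283]
ee_rot: [0.0, 0.708, 0.706, 0.0]
contact_force: [-1.0, 0.4, -1.8]
width: 0.0598
12.18 [0.5877 0.2472 0.1283] w 0.0598 ROW [-0.2, -0.7, 91.8] [0.0, -0.0, 0.2]
```

```bash
python3 -m jog '[0,0,20,0,0,0,0,0,45,0,0,0,0,0,65,0,0,0,0,0,80,0,0,0,0,0,87,0,0,0,0,0,89,0,0,0,0,0,90,0,0,0,0,0,91,0,0,0,0,0,92,0,0,0]'; python3 go.py .587 .247 .0365 89.6
```

```text
clock: 13.3
position: [0.5874, 0.2463, 0.0371]
ee_rot: [0.0, 0.709, 0.705, 0.0]
contact_force: [-0.7, 0.5, -1.9]
width: 0.0602
13.3 [0.5874 0.2463 0.0371] w 0.0602 ROW [0.7, -0.4, 0.6] [0.0, -0.0, 0.1]
```

```bash
python3 -m jog '[0,0,1,0,0,0,0,0,1,0,0,0,0,0,1,0,0,0]'; python3 go.py .4515 .068 .13 90
```

```text
clock: 13.68
position: [0.5874, 0.2463, 0.0368]
ee_rot: [0.0, 0.709, 0.705, 0.0]
contact_force: [-2.2, -0.7, 5.8]
width: 0.06
13.68 [0.5874 0.2463 0.0368] w 0.06 ROW [-178.9, -134.9, -93.4] [0.0, -0.0, -0.3]
```

```bash
python3 -m jog '[0,0,0,0,0,0,0,0,0,0,0,0,0,0,0,0,0,0,0,0,0,0,0,0]' 0.1;  python3 -m jog '[0,0,-20,0,0,0,0,0,-60,0,0,0,0,0,-100,0,0,0,0,0,-113,0,0,0]' 0; python3 go.py .4795 -.062 .15 65
```

```text
clock: 14.18
position: [0.5872, 0.2462, 0.0356]
ee_rot: [0.0, 0.709, 0.705, -0.0]
contact_force: [0.1, -0.2, 0.1]
width: 0.077
clock: 14.68
position: [0.5887, 0.2466, 0.1516]
ee_rot: [0.001, 0.709, 0.705, 0.002]
contact_force: [0.1, 0.9, 0.2]
width: 0.0853
14.68 [0.5887 0.2466 0.1516] w 0.0853 ROW [-309.2, -107.6, 0.6] [0.3, -0.1, 24.7]
```

```bash
python3 -m jog '[-20,-7,0,0,0,3,-70,-24,0,0,0,7,-125,-44,0,0,0,12,-180,-63,0,0,0,16,-235,-82,0,0,0,20,-285,-99,0,0,0,24,-309,-108,0,0,0,24.7,-309,-108,0,0,0,24.7]'; python3 go.py .479 -.062 .042 65
python3 - <<'E'
from h import *
d=cam("top"); save("a5.png",d["frame"],80,130,280,240,4)
d=cam("side"); save("a6.png",d["frame"],180,110,340,250,5)
E
```

```text
clock: 15.68
position: [0.4748, -0.0639, 0.1471]
ee_rot: [-0.001, 0.845, 0.535, -0.002]
contact_force: [0.5, 0.6, -0.0]
width: 0.0855
15.68 [ 0.4748 -0.0639  0.1471] w 0.0855 ROW [3.6, 3.5, 105.0] [-0.2, 0.1, -0.3]
```

View pics/a5.png

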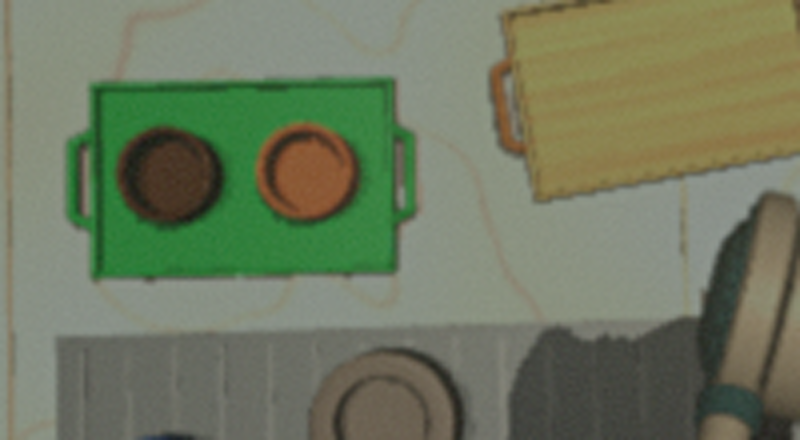

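View pics/a6.png

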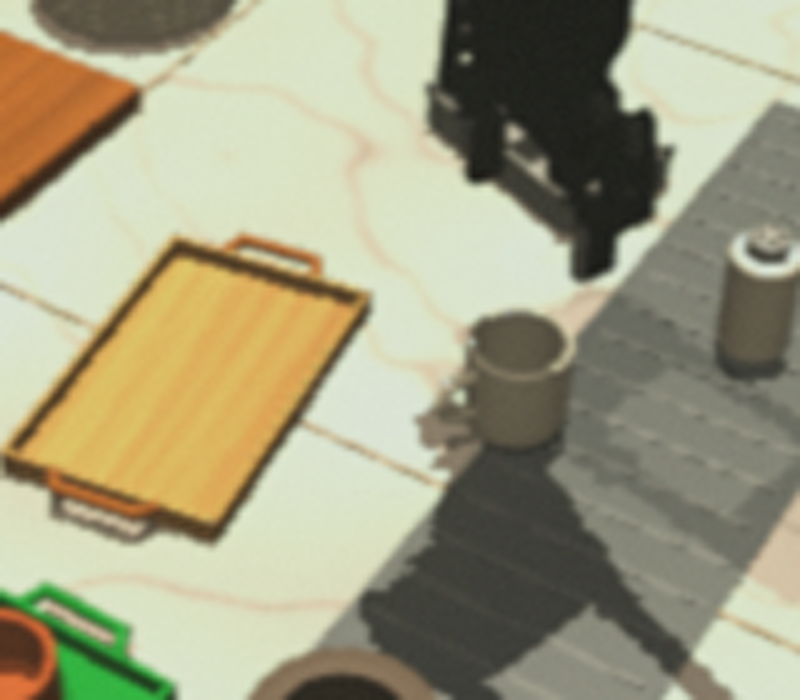

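Both bowls stand well inside the green tray. The jaws are above the white cup at (520,380), crosswise to its handle.

```bash
python3 -m jog '[3.6,3.5,5,0,0,0,3.6,3.5,30,0,0,0,3.6,3.5,60,0,0,0,3.6,3.5,85,0,0,0,3.6,3.5,98,0,0,0,3.6,3.5,104,0,0,0,3.6,3.5,104,0,0,0]'; python3 go.py .479 -.062 .042 65
```

```text
clock: 16.65
position: [0.4827, -0.0603, 0.0448]
ee_rot: [0.0, 0.843, 0.538, 0.0]
contact_force: [-0.5, 0.1, -0.7]
width: 0.0857
16.65 [ 0.4827 -0.0603  0.0448] w 0.0857 ROW [-3.1, -2.6, 2.8] [0.0, -0.0, 0.0]
```

```bash
python3 -m jog '[-3,-2.5,2.5,0,0,0,-3,-2.5,2.5,0,0,0]'; python3 -m jog '[0,0,0,0,0,0,0,0,0,0,0,0,0,0,0,0,0,0,0,0,0,0,0,0,0,0,0,0,0,0,0,0,0,0,0,0]' 1 40; python3 go.py .6512 -.0373 .14 98.7
```

```text
clock: 16.9
position: [0.4786, -0.0623, 0.0427]
ee_rot: [0.0, 0.843, 0.537, 0.0]
contact_force: [0.3, 0.1, 0.5]
width: 0.0857
clock: 17.65
position: [0.4794, -0.0624, 0.0429]
ee_rot: [0.001, 0.843, 0.537, 0.0]
contact_force: [0.4, -0.3, 6.0]
width: 0.0558
17.65 [ 0.4794 -0.0624  0.0429] w 0.0558 ROW [95.3, 145.3, -96.8] [0.1, 0.0, -33.7]
```

```bash
python3 -m jog '[0,0,-15,0,0,0,0,0,-45,0,0,0,0,0,-80,0,0,0,8,12,-94,0,0,-4,25,38,-97,0,0,-10,45,68,-97,0,0,-17,65,99,-97,0,0,-24,83,126,-97,0,0,-30,95,145,-97,0,0,-33.7,95,145,-97,0,0,-33.7]'; python3 go.py .6512 -.0373 .0469 98.7
```

```text
clock: 18.9
position: [0.6511, -0.037, 0.138]
ee_rot: [-0.0, 0.651, 0.759, -0.0]
contact_force: [-0.9, -0.8, -1.4]
width: 0.0563
18.9 [ 0.6511 -0.037   0.138 ] w 0.0563 ROW [-0.3, 0.1, 91.1] [-0.1, -0.0, 0.0]
```

Run:
```python
from h import *
d=cam("side"); save("a7.png",d["frame"],150,90,320,240,4)
```

View pics/a7.png

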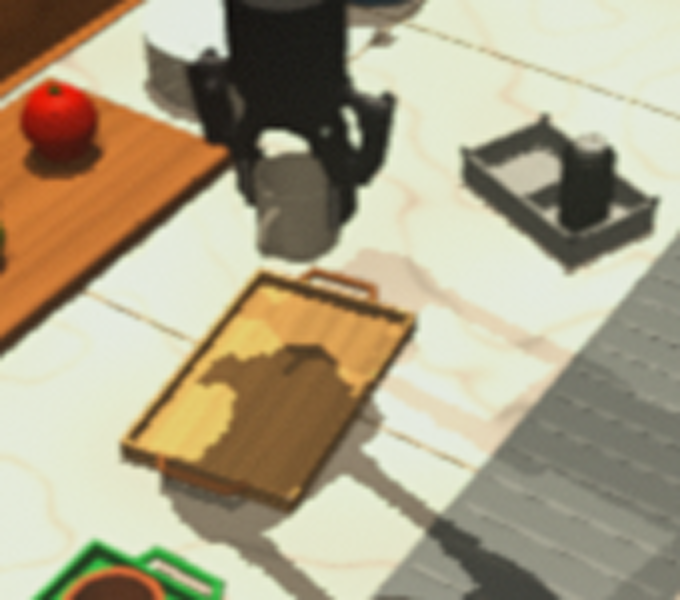

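The cup hangs upright from the jaws, with its handle at about (272,205). I'll lower it.

```bash
python3 -m jog '[0,0,20,0,0,0,0,0,45,0,0,0,0,0,65,0,0,0,0,0,79,0,0,0,0,0,86,0,0,0,0,0,88,0,0,0,0,0,89,0,0,0,0,0,90,0,0,0,0,0,90,0,0,0]'; python3 -m jog '[0,0,0.5,0,0,0,0,0,1,0,0,0,0,0,1.5,0,0,0]'; python3 go.py .6512 -.0373 .0469 98.7
```

```text
clock: 20.08
position: [0.6505, -0.0373, 0.0496]
ee_rot: [0.0, 0.651, 0.759, 0.0]
contact_force: [0.1, -0.8, -1.9]
width: 0.0563
clock: 20.45
position: [0.6503, -0.0373, 0.0478]
ee_rot: [0.0, 0.651, 0.759, -0.0]
contact_force: [1.2, -0.6, -1.4]
width: 0.0559
20.45 [ 0.6503 -0.0373  0.0478] w 0.0559 ROW [-0.1, 0.9, 0.9] [0.0, 0.0, 0.0]
```

```bash
python3 -m jog '[0,0,0.7,0,0,0,0,0,1.3,0,0,0,0,0,1.3,0,0,0]'; python3 go.py .6512 -.0373 .0469 98.7
```

```text
clock: 20.82
position: [0.6503, -0.0373, 0.047]
ee_rot: [0.0, 0.651, 0.759, 0.0]
contact_force: [-1.6, 0.9, 2.7]
width: 0.0562
20.82 [ 0.6503 -0.0373  0.047 ] w 0.0562 ROW [-0.1, 0.9, 0.1] [0.0, 0.0, 0.0]
```

Contact at 2.7 N. I'll release and head for the blue cup.

```bash
python3 -m jog '[0,0,0,0,0,0,0,0,0,0,0,0,0,0,0,0,0,0,0,0,0,0,0,0]' 0.1;  python3 -m jog '[0,0,-20,0,0,0,0,0,-60,0,0,0,0,0,-100,0,0,0,0,0,-113,0,0,0,0,0,-113,0,0,0]' 0; python3 go.py .3926 .340 .16 107
```

```text
clock: 21.32
position: [0.6504, -0.0373, 0.0464]
ee_rot: [0.0, 0.651, 0.759, -0.0]
contact_force: [-0.5, 0.2, 0.4]
width: 0.0765
clock: 21.95
position: [0.6505, -0.0373, 0.16]
ee_rot: [0.001, 0.651, 0.759, 0.0]
contact_force: [-0.6, 0.5, 0.1]
width: 0.0853
21.95 [ 0.6505 -0.0373  0.16  ] w 0.0853 ROW [412.0, -197.9, -0.5] [0.1, 0.0, -8.3]
```

```bash
python3 -m jog '[20,-10,0,0,0,0,65,-31,0,0,0,-2,115,-55,0,0,0,-3,165,-79,0,0,0,-4,215,-103,0,0,0,-5,265,-127,0,0,0,-6,315,-151,0,0,0,-7,365,-175,0,0,0,-8,400,-192,0,0,0,-8.3,412,-198,0,0,0,-8.3]'; python3 -m jog '[0,0,0,0,0,0,0,0,0,0,0,0]'; python3 go.py .392 .340 .042 107
python3 - <<'E'
from h import *
d=cam("side"); save("a8.png",d["frame"],150,110,350,360,3)
E
```

```text
clock: 23.2
position: [0.3886, 0.3409, 0.1579]
ee_rot: [-0.001, 0.593, 0.805, -0.002]
contact_force: [0.1, -0.1, -0.1]
width: 0.085
clock: 23.45
position: [0.3925, 0.339, 0.159]
ee_rot: [0.0, 0.595, 0.804, -0.001]
contact_force: [0.5, 0.5, 0.2]
width: 0.0857
23.45 [0.3925 0.339  0.159 ] w 0.0857 ROW [1.2, -0.1, 117.0] [-0.0, 0.1, -0.0]
```

View pics/a8.png

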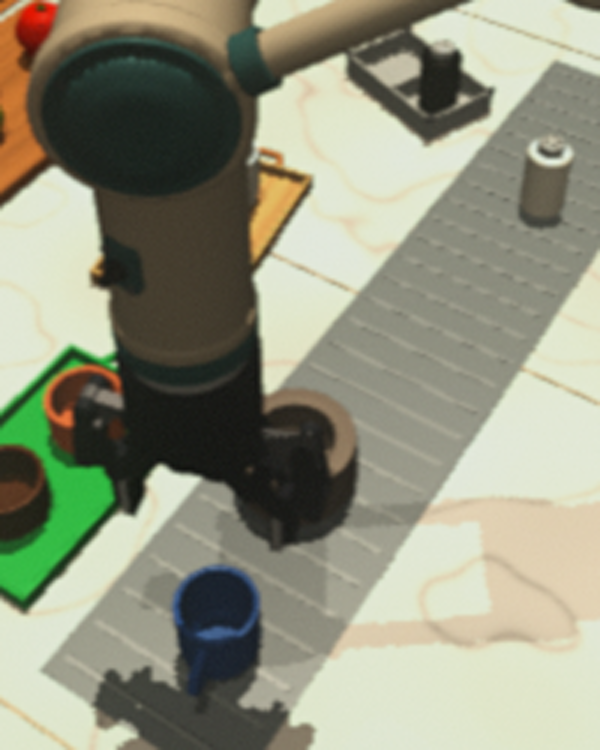

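The jaws at (128,495) and (278,540) are centred above the blue cup, and the handle points away from both pads. Descending.

```bash
python3 -m jog '[1,0,20,0,0,0,1,0,50,0,0,0,1,0,80,0,0,0,1,0,102,0,0,0,1,0,114,0,0,0,1,0,117,0,0,0,1,0,117,0,0,0,1,0,117,0,0,0]'; python3 -m jog '[0,0,0,0,0,0,0,0,0,0,0,0,0,0,0,0,0,0,0,0,0,0,0,0,0,0,0,0,0,0,0,0,0,0,0,0]' 1 40; python3 go.py .392 .340 .15 107
```

```text
clock: 24.5
position: [0.3926, 0.3412, 0.0432]
ee_rot: [0.0, 0.595, 0.804, 0.001]
contact_force: [0.5, -0.1, 0.2]
width: 0.0849
clock: 25.25
position: [0.3921, 0.3411, 0.0431]
ee_rot: [0.0, 0.595, 0.804, 0.0]
contact_force: [-0.8, -0.7, 5.9]
width: 0.0563
25.25 [0.3921 0.3411 0.0431] w 0.0563 ROW [-1.0, -0.4, -106.9] [0.0, -0.0, 0.0]
```

```bash
python3 -m jog '[0,0,-15,0,0,0,0,0,-45,0,0,0,0,0,-80,0,0,0,0,0,-104,0,0,0,0,0,-107,0,0,0,0,0,-107,0,0,0]'; python3 go.py .6371 .0556 .14 98.7
```

```text
clock: 26.0
position: [0.3915, 0.3406, 0.1491]
ee_rot: [-0.0, 0.595, 0.804, -0.0]
contact_force: [0.4, 0.4, -2.1]
width: 0.0562
26.0 [0.3915 0.3406 0.1491] w 0.0562 ROW [-344.4, 151.5, 9.1] [-0.0, 0.0, 8.3]
```

```bash
python3 -m jog '[-15,7,0,0,0,0,-50,22,0,0,0,1,-95,42,0,0,0,2,-145,64,0,0,0,4,-195,86,0,0,0,5,-245,108,0,0,0,6,-290,128,0,0,0,7,-325,143,5,0,0,8,-344,151.5,9,0,0,8.3,-344,151.5,9,0,0,8.3]';  python3 -m jog '[0,0,0,0,0,0,0,0,0,0,0,0]'; python3 go.py .6371 .0556 .0471 98.7
python3 - <<'E'
from h import *
d=cam("side"); save("a9.png",d["frame"],150,90,320,240,4)
E
```

```text
clock: 27.25
position: [0.6373, 0.0551, 0.1389]
ee_rot: [-0.001, 0.652, 0.758, -0.001]
contact_force: [-0.5, 0.1, -0.7]
width: 0.0558
clock: 27.5
position: [0.6365, 0.0576, 0.1408]
ee_rot: [-0.0, 0.651, 0.759, -0.0]
contact_force: [-1.0, -0.2, -1.9]
width: 0.0558
27.5 [0.6365 0.0576 0.1408] w 0.0558 ROW [-2.1, 0.3, 93.7] [-0.0, -0.0, 0.1]
```

View pics/a9.png

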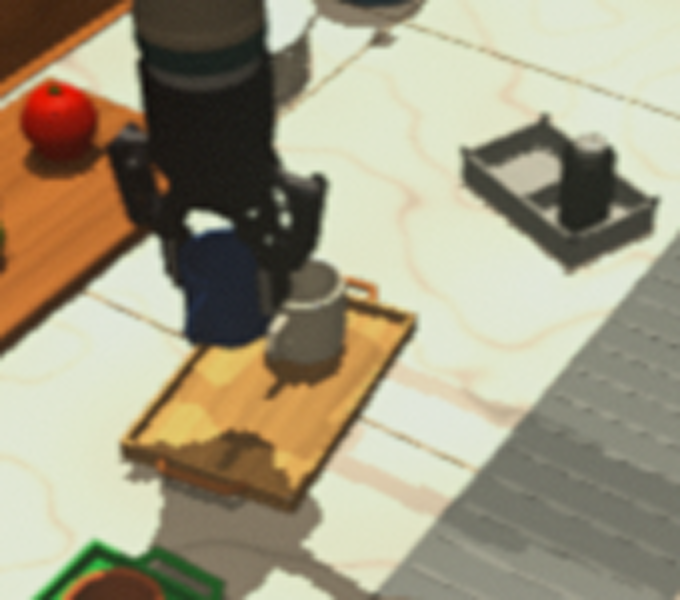

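White stands upright on the tray at (310,320), and blue hangs clear of it. I'll lower at the present y, which leaves a little more room to white's handle.

```bash
python3 -m jog '[0,0,20,0,0,0,0,0,45,0,0,0,0,0,65,0,0,0,0,0,79,0,0,0,0,0,86,0,0,0,0,0,89,0,0,0,0,0,91,0,0,0,0,0,92,0,0,0,0,0,92.5,0,0,0]'; python3 -m jog '[0,0,0.5,0,0,0,0,0,1,0,0,0,0,0,1.5,0,0,0]'; python3 go.py .6371 .0576 .0471 98.7
```

```text
clock: 28.68
position: [0.6377, 0.0562, 0.0483]
ee_rot: [0.0, 0.651, 0.759, 0.0]
contact_force: [0.4, 1.1, -1.5]
width: 0.0559
clock: 29.05
position: [0.6375, 0.0562, 0.0471]
ee_rot: [0.0, 0.651, 0.759, 0.0]
contact_force: [-1.8, -0.8, 4.6]
width: 0.0558
29.05 [0.6375 0.0562 0.0471] w 0.0558 ROW [1.4, -0.2, -0.0] [0.0, 0.0, 0.0]
```

Contact; release and go to the salt.

```bash
python3 -m jog '[0,0,0,0,0,0,0,0,0,0,0,0,0,0,0,0,0,0,0,0,0,0,0,0]' 0.1;  python3 -m jog '[0,0,-20,0,0,0,0,0,-60,0,0,0,0,0,-105,0,0,0,0,0,-123,0,0,0,0,0,-123,0,0,0]' 0; python3 go.py .399 -.1945 .17 -22
```

```text
clock: 29.55
position: [0.6374, 0.0563, 0.0464]
ee_rot: [0.0, 0.651, 0.759, -0.0]
contact_force: [-0.9, 0.1, 1.2]
width: 0.0766
clock: 30.18
position: [0.6385, 0.0563, 0.1713]
ee_rot: [0.002, 0.651, 0.759, 0.001]
contact_force: [0.3, 1.0, 0.1]
width: 0.0853
30.18 [0.6385 0.0563 0.1713] w 0.0853 ROW [-211.6, -274.7, 0.4] [0.2, -0.2, 120.7]
```

```bash
python3 -m jog '[-15,-20,0,0,0,10,-40,-52,0,0,0,20,-70,-91,0,0,0,30,-100,-130,0,0,0,40,-130,-169,0,0,0,50,-155,-202,0,0,0,60,-175,-228,0,0,0,70,-195,-253,0,0,0,80,-207,-269,0,0,0,90,-212,-275,0,0,0,100]';  python3 go.py .399 -.1945 .17 -22;  python3 - <<'E'
from h import *
d=cam("top"); save("b1.png",d["frame"],80,110,300,240,3)
E
```

```text
clock: 31.42
position: [0.396, -0.1951, 0.1681]
ee_rot: [-0.001, 1.0, -0.015, -0.001]
contact_force: [0.1, 0.3, 0.0]
width: 0.0854
31.43 [ 0.396  -0.1951  0.1681] w 0.0854 ROW [3.0, -0.7, -2.0] [-0.1, 0.2, 20.3]
```

View pics/b1.png

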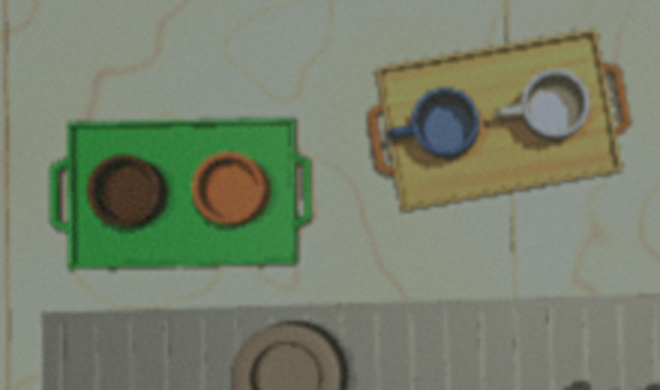

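All four pieces are placed well, with blue at (445,123) and white at (553,105) on the wood. Finishing the turn over the salt.

```bash
python3 -m jog '[0,0,0,0,0,10,0,0,0,0,0,20,0,0,0,0,0,20,0,0,0,0,0,20]';  python3 go.py .399 -.1945 .052 -22;  python3 - <<'E'
from h import *
d=cam("side"); save("b2.png",d["frame"],250,80,400,200,5)
E
```

```text
clock: 31.98
position: [0.3975, -0.1945, 0.1689]
ee_rot: [-0.0, 0.983, -0.183, -0.0]
contact_force: [-0.4, 0.8, 0.2]
width: 0.0855
31.98 [ 0.3975 -0.1945  0.1689] w 0.0855 ROW [1.5, -0.5, 116.9] [-0.0, 0.1, 0.9]
```

View pics/b2.png

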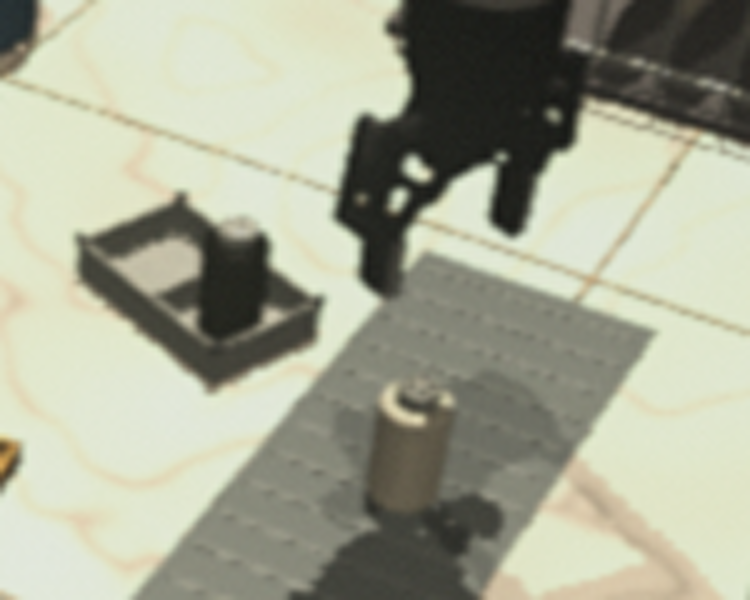

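The jaws are above the salt at (410,440). I'll descend and grip.

```bash
python3 -m jog '[1.5,0,20,0,0,1,1.5,0,50,0,0,1,1.5,0,80,0,0,1,1.5,0,102,0,0,1,1.5,0,113,0,0,1,1.5,0,116,0,0,1,1.5,0,117,0,0,1,1.5,0,117,0,0,1]'; python3 -m jog '[0,0,0,0,0,0,0,0,0,0,0,0,0,0,0,0,0,0,0,0,0,0,0,0,0,0,0,0,0,0,0,0,0,0,0,0,0,0,0,0,0,0]' 1 40; python3 go.py .399 -.1945 .18 -22
```

```text
clock: 33.02
position: [0.3996, -0.1958, 0.0531]
ee_rot: [0.0, 0.981, -0.193, 0.001]
contact_force: [0.7, 0.7, -0.4]
width: 0.0852
clock: 33.9
position: [0.3993, -0.1957, 0.053]
ee_rot: [0.0, 0.981, -0.193, 0.0]
contact_force: [-0.6, 0.6, 4.9]
width: 0.0413
33.9 [ 0.3993 -0.1957  0.053 ] w 0.0413 ROW [-0.7, -0.9, -127.0] [0.0, -0.0, -0.3]
```

```bash
python3 -m jog '[0,0,-15,0,0,0,0,0,-45,0,0,0,0,0,-80,0,0,0,0,0,-110,0,0,0,0,0,-125,0,0,0,0,0,-127,0,0,0,0,0,-127,0,0,0]'; python3 go.py .6155 -.2958 .18 -22
```

```text
clock: 34.78
position: [0.3986, -0.1951, 0.1787]
ee_rot: [-0.0, 0.981, -0.193, -0.001]
contact_force: [0.4, 0.3, -1.7]
width: 0.0411
34.77 [ 0.3986 -0.1951  0.1787] w 0.0411 ROW [238.9, 10.9, -1.6] [-0.0, 0.1, -0.3]
```

```bash
python3 -m jog '[10,0,0,0,0,0,40,2,0,0,0,0,80,4,0,0,0,0,120,6,0,0,0,0,160,8,0,0,0,0,195,9,0,0,0,0,222,10,0,0,0,0,236,11,-1,0,0,0,239,11,-1,0,0,0,239,11,-1,0,0,0]'; python3 -m jog '[0,0,0,0,0,0,0,0,0,0,0,0]'; python3 go.py .6155 -.2958 .056 -22
python3 - <<'E'
from h import *
d=cam("top"); save("b3.png",d["frame"],310,110,420,220,6)
d=cam("side"); save("b4.png",d["frame"],230,60,350,170,6)
E
```

```text
clock: 36.02
position: [0.6154, -0.2959, 0.1801]
ee_rot: [-0.0, 0.981, -0.193, -0.001]
contact_force: [-0.1, -0.2, -1.7]
width: 0.041
clock: 36.28
position: [0.6156, -0.296, 0.1809]
ee_rot: [0.0, 0.981, -0.193, 0.0]
contact_force: [-0.9, -0.0, -0.6]
width: 0.0412
36.27 [ 0.6156 -0.296   0.1809] w 0.0412 ROW [-0.1, -0.2, 124.9] [0.0, -0.0, -0.3]
```

View pics/b3.png

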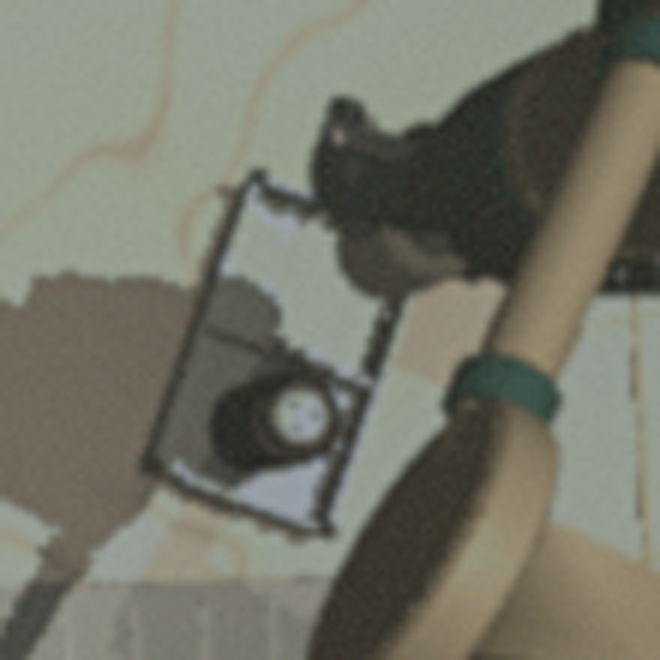

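View pics/b4.png

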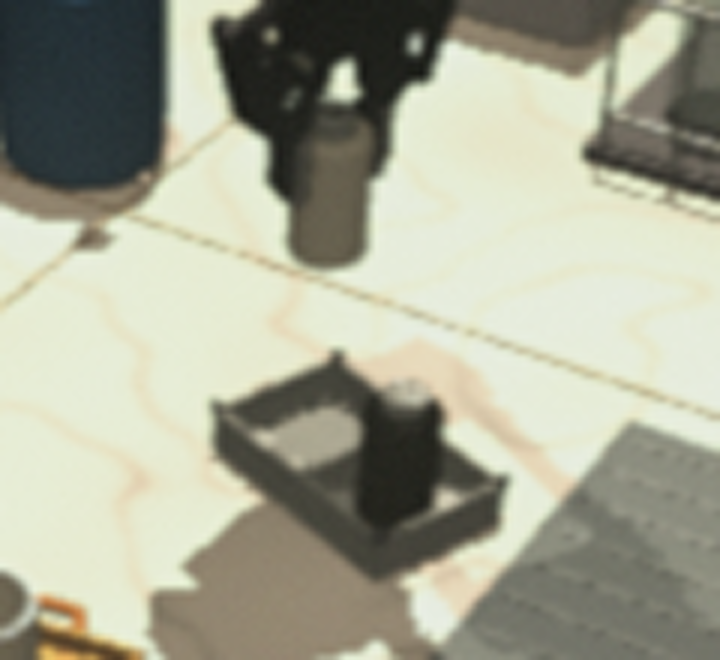

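Salt hangs upright. In the side view the caddy's wall-top corners are at (217,405), (337,357), (503,483) and about (380,540). I'll cross-check the bay centre from there.

Run:
```python
from h import *
s=cam("side"); d=cam("top")
C=np.array([ray(s,(230+u/6-.4,60+v/6-.4),.028)[:2] for u,v in[(217,405),(337,357),(503,483),(380,540)]]); print(C.round(4).tolist(),C.mean(0))
print("pepper side",ray(s,(230+405/6-.4,60+393/6-.4),.081))
D=np.array([ray(d,(310+u/6-.4,110+v/6-.4),.028)[:2] for u,v in[(258,178),(205,330),(150,467),(325,530),(367,384)]]); print(D.round(4).tolist())
print("red bowl side offset check")
```

```text
[[0.6613, -0.2744], [0.6295, -0.3484], [0.502, -0.2953], [0.5327, -0.2197]] [ 0.58135436 -0.28443548]
pepper side [ 0.54952751 -0.26902821  0.081     ]
[[0.6626, -0.2733], [0.5958, -0.2469], [0.5361, -0.2201], [0.5062, -0.2961], [0.5699, -0.3176]]
red bowl side offset check
```

The two views agree within 3 mm, and the clearance is 12 mm or more. Lowering.

```bash
python3 -m jog '[-0.5,0,20,0,0,0,-0.5,0,50,0,0,0,-0.5,0,75,0,0,0,-0.5,0,97,0,0,0,-0.5,0,110,0,0,0,-0.5,0,117,0,0,0,-0.5,0,120,0,0,0,-0.5,0,122,0,0,0,-0.5,0,123,0,0,0,-0.5,0,123,0,0,0]'; python3 go.py .6145 -.297 .056 -22
```

```text
clock: 37.72
position: [0.6158, -0.2962, 0.0579]
ee_rot: [0.0, 0.981, -0.193, 0.0]
contact_force: [0.1, 0.0, -1.8]
width: 0.0412
37.73 [ 0.6158 -0.2962  0.0579] w 0.0412 ROW [-0.9, 1.2, 1.9] [0.0, -0.0, -0.3]
```

```bash
python3 -m jog '[0,0,1,0,0,0,0,0,2,0,0,0,0,0,2.5,0,0,0,0,0,2.5,0,0,0]'; python3 go.py .6145 -.297 .056 -22;python3 - <<'E'
from h import *
d=cam("side"); save("b5.png",d["frame"],230,60,350,170,6)
E
```

```text
clock: 38.22
position: [0.6158, -0.2962, 0.056]
ee_rot: [0.0, 0.981, -0.193, 0.0]
contact_force: [-1.6, 0.8, 4.8]
width: 0.0411
38.23 [ 0.6158 -0.2962  0.056 ] w 0.0411 ROW [-0.9, 1.2, 0.0] [0.0, -0.1, -0.3]
```

View pics/b5.png

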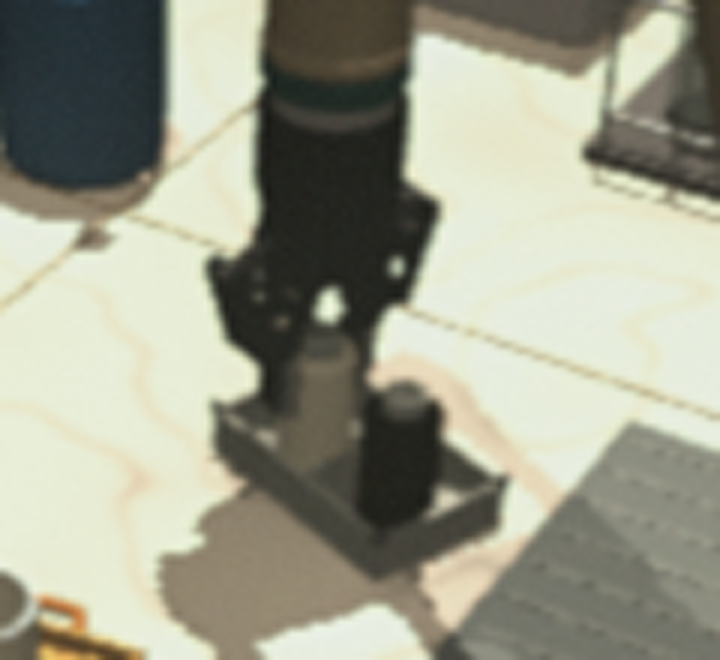

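The salt is on the bay floor, with contact at the expected height and 4.8 N. I'll release, lift clear and retreat.

```bash
python3 -m jog '[0,0,0,0,0,0,0,0,0,0,0,0,0,0,0,0,0,0,0,0,0,0,0,0,0,0,0,0,0,0]' 0.25;  python3 -m jog '[0,0,-10,0,0,0,0,0,-40,0,0,0,0,0,-80,0,0,0,0,0,-130,0,0,0,0,0,-170,0,0,0,0,0,-200,0,0,0,0,0,-200,0,0,0]' 0; python3 go.py .35 -.40 .26 -22
```

```text
clock: 38.9
position: [0.6156, -0.2961, 0.0549]
ee_rot: [0.0, 0.981, -0.193, -0.0]
contact_force: [-0.1, -0.1, -0.4]
width: 0.0644
clock: 39.78
position: [0.6168, -0.2968, 0.2591]
ee_rot: [0.001, 0.981, -0.193, 0.004]
contact_force: [1.0, -0.7, -0.2]
width: 0.0854
39.77 [ 0.6168 -0.2968  0.2591] w 0.0854 ROW [-207.8, 196.7, -2.2] [0.1, -0.4, -0.3]
```

```bash
python3 -m jog '[-20,20,0,0,0,0,-60,57,0,0,0,0,-100,95,0,0,0,0,-140,133,0,0,0,0,-180,170,0,0,0,0,-205,195,0,0,0,0,-208,197,0,0,0,0,-208,197,0,0,0,0]'
python3 - <<'E'
from h import *
d=cam("top"); save("c1.png",d["frame"],90,110,420,280,2.4)
d=cam("side"); save("c2.png",d["frame"],80,90,400,330,2.5)
E
```

```text
clock: 40.78
position: [0.3485, -0.399, 0.2543]
ee_rot: [-0.001, 0.981, -0.194, -0.0]
contact_force: [1.1, -0.3, 0.6]
width: 0.0855
```

View pics/c1.png

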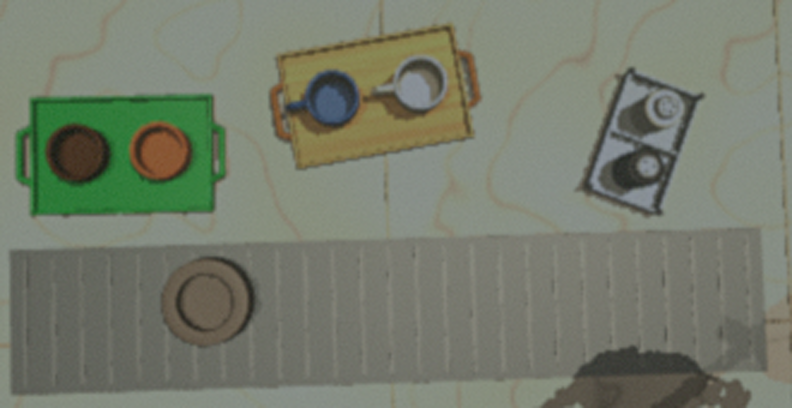

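View pics/c2.png

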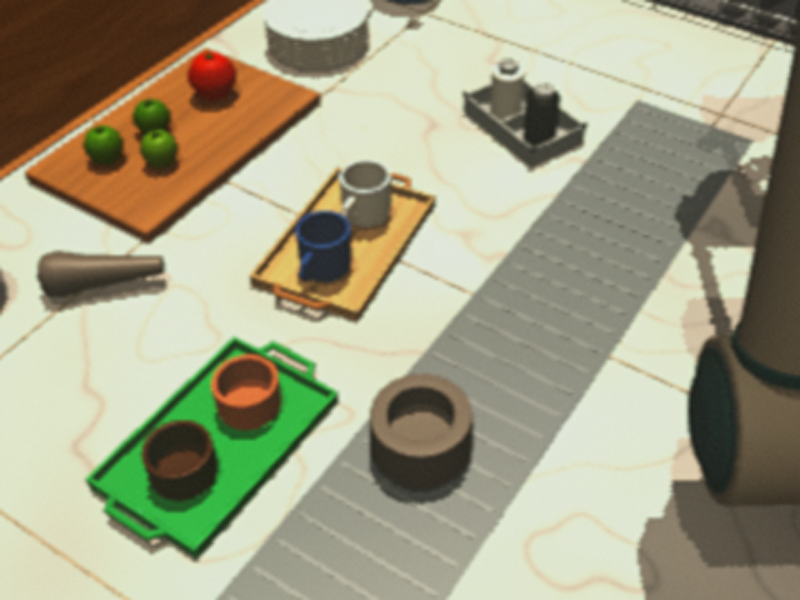

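Everything is upright: the bowls on the green tray, the cups on the wooden tray and the salt beside the pepper. The mortar is alone on the mat at its old spot.

```bash
python3 -m jog '[0,0,0,0,0,0,0,0,0,0,0,0]'; python3 -c "
from rig import *
print(sign_off())"
```

```text
clock: 41.12
position: [0.3491, -0.3991, 0.2549]
ee_rot: [-0.0, 0.981, -0.193, -0.0]
contact_force: [-1.0, 0.6, 0.7]
width: 0.0859
the job is handed in; nothing more can be done
None
```

I moved all five pieces in one go and handed the job in at 41 s of the 128 s allowed; it reports no verdict. The brown and red bowls are on the green tray, the white and blue cups on the wooden tray, and the salt is in the free bay beside the pepper.

**Last checks:**
- **Final pictures:** Both cameras show every piece upright inside its rim or bay, with the mortar and pepper apparently unmoved. I judged this by eye and did not measure final positions or tilts.
- **Set-downs:** The downward load gave way to an upward push of 2.5–5.8 N at about the expected floor height before each release.
- **Arm:** The gripper was open and clear of everything at the end.

**Disagreements:**
- **Cameras:** The two views differed by 2–3 mm on the caddy, up to about 5 mm on the pepper. I kept the salt near the top-camera position, well inside the bay's 12 mm clearance.
- **White cup:** The first automatic fit for this cup failed (6.7 mm error), so I used hand-picked rim points; the grasp was fine.
- **Gripped widths:** These read 1–2 mm under the nominal diameters.

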